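# Fit the mixer's paddle and set its guarded gear dial

## Task

Get the tabletop mixer ready for the next batch of dough: slide the aluminium paddle all the way down over the upright spindle in its bowl and let go of it. Then reach into the guard well on the sloping console, push the dial in to free it, and turn it clockwise from off all the way round to its stop. Leave the other kitchen things where they are, and let go of everything.

Things in the scene. Friction and masses are not known exactly. Their poses are not given: they have to be found in the camera images.
- mixer: Bottom-drive tabletop mixer, fixed. Origin: centre of its underside; z up, x away from the robot at yaw 0, y left. White plinth 250 (x) by 215 mm, 45 mm high, centred at (0, 105) mm, with an open steel bowl. On its -y side, centred at (0, -105) mm, a bare aluminium console block 170 mm square and 52 mm thick, its face leaning 25 degrees towards -x; its highest edge, at +x, is 143 mm above the table.
- bowl_rim (a point): Centre of the bowl's mouth, 115 mm above the table, on the spindle's axis. Rim radius 100 mm outside; the bowl narrows to an inner floor of about 69 mm radius, 50 mm above the table.
- well_mouth (a point): Centre of the mouth of the round guard well sunk in the console's face: 96 mm diameter, 52 mm deep, flat floor. Its axis is the face's normal, (-0.423, 0, 0.906) in the mixer's frame. The dial stands in the middle.
- spindle_top (a point): Top of the vertical steel spindle in the middle of the bowl, 142 mm above the table. The spindle is 24 mm in diameter with its top 10 mm tapering to 12 mm; it stands 86 mm above the round shoulder on which the paddle rests.
- paddle_seat (a point): Centre of that shoulder (40 mm diameter), at the foot of the spindle, 56 mm above the table: the paddle's origin comes here when it is fully home. Any yaw will do.
- paddle: Loose plain aluminium paddle, standing upright on the table, about 250 g. Origin: centre of its underside, z up. A straight tube along z, 44 mm outside diameter, 27 mm bore through its full length, 100 mm tall, with two flat blades along its +x and -x, 8 mm thick, reaching 55 mm from the axis and 46 mm up. The upper 54 mm of the tube is free to grip.
- dial_grip (a point): Centre of the top of the black dial's bar grip, on the dial's axis. Its z axis is the dial's axis, pointing out of the well; its x axis runs along the bar and turns with it. The bar is 60 mm long (x), 14 mm wide (y), 28 mm high; below it is a round skirt of 54 mm diameter, 6 mm thick. The bar's top is 43 mm above the well's floor, 9 mm below the well's rim, when not pushed.
- dial (a joint): Turn of the dial, rad: 0 is off, growing clockwise as seen looking into the well; firm stop at 2.6. At off it has a little play but a catch stops it before 0.3 unless it is pushed in; once past about 0.8 rad it turns freely without pushing. Friction about 0.12 N m; stays where it is left.
- dial_push (a joint): How far the dial is pushed in, along its axis, m: 0 out, 0.006 fully in. It springs back (about 3 N at the start, 9 N fully in). About 5 mm frees the catch.
- tub: White plastic tub, 68 mm across, 75 mm high, loose bystander. Origin: centre of its underside.
- jar: Glass jar with steel cap, 64 mm across, 110 mm high, loose bystander. Origin: centre of its underside.
- steel_bowl: Small steel bowl, 130 mm across, 50 mm high, loose bystander. Origin: centre of its underside.
- beaker: Grey plastic beaker, 76 mm across, 100 mm high, loose bystander. Origin: centre of its underside.
- scraper: Flat dough scraper, 75 x 130 mm, 20 mm high, loose bystander. Origin: centre of its underside.
- tin: Low steel tin with a flat lid, 76 mm across, 55 mm high, loose bystander. Origin: centre of its underside.

How it is judged:
By the outcome, as a careful person would: the job done as asked, in the order asked, and still so for the second after the job is handed in, with the robot touching nothing.
It also fails if it takes over 72 s, if anything falls off the work surface, if the arm or the gripper's body presses on something with over 40 N, if the wrist force passes 120 N, or if a joint passes its speed limit or range.

## Robot

A 6-joint arm with a two-finger parallel gripper is mounted at the origin on the work surface. World frame = base frame: x ahead of the robot, y to its left, z up, the work surface at z = 0. Lengths are in m, angles in rad, forces in N, time in s.
With the tool pointing down it reaches from about 0.35 to 0.95 m from the base axis. Payload 17.4 kg.
Tool frame: the origin (TCP) lies at the very end of the fingers, on their centre line; the grasp point (between the pads) lies 19 mm behind it; z points along the fingers, y is the direction in which the jaws open and shut (so a half turn about z gives the same grasp; the last joint's range is limited). The gripper opens to 93 mm and grips with 3 to 60 N. Pads are 15 mm wide; open, the fingers measure 128 mm over their backs; the gripper's body (75 mm by 188 mm) begins 65 mm behind the grasp point.
Start: joints at [-1.383, 0.116, 1.442, -0, 1.584, -0.038], TCP at [0.151, -0.658, 0.219] pointing down, gripper open.
Joint ranges: [-2.83, 2.83], [-0.83, 2.19], [0.07, 2.5], [-1.14, 4.28], [0.01, 3], [-2.97, 2.97]. Speed limits (rad/s): [1.89, 1.89, 2.22, 3.14, 3.14, 3.14].

## Interface

Orientations are given as a rotation vector (axis times angle).
In Python, from station import monitor, viewer, ticket gives the robot as it stands.
- The arm moves only by the tool carry_out, never from a script. Its argument "rows" is a list of rows, each an object with "slide": the shift along the tool's x, y, z as a fraction of full scale, a list of three; "delta_rot": the turn, a rotation vector about the tool's x, y, z as a fraction of full scale, a list of three; "gripper": the gripper's target within -1 to 1 (fully open at 1, half-way at 0, shut at -1). In form: [{"slide": [tx, ty, tz], "delta_rot": [wx, wy, wz], "gripper": gripper}, ...]. A call has 1 to 8 rows; each row shifts and turns the pose as measured when the row begins, along the tool's axes as they then stand; what a row does not reach is not made up. Full scale, the value 1, is 5 cm for a shift and 6 degrees for a turn. A row lasts 1/10 s, in which the tool goes at most 50 mm and 8.59 degrees, less where a joint would pass 70% of its speed; a pose out of reach is approached as far as the arm can. A call with a number of a shift or a turn outside -1 to 1 is refused whole. A call with a gripper value outside its range is refused whole. The fingers move at their own pace and stop on an object; the grip force is fixed at half the most. Time passes only in rows, so rows that do not move let the fingers close. It gives the time, the measured TCP pose, the force and the opening at its end, in the units of the state.
- monitor.state(): the state, without advancing time (a new reading comes with each control period).
- viewer.get_image(name): name is "scene" or "top" or "wrist"; returns (picture, depth): 400x640x3 uint8, blue, green, red; 400x640 float32, m along the optical axis (not along the pixel's ray), 0 where there is no reading.
- viewer.get_calibration(name): a dict with "mtx" (3x3 intrinsics, pixels), "origin" and "orientation" of the camera in the world. Camera axes: x right, y down, z forward; pixel columns grow to the right and rows downward; lengths in m; the calibration is good to about 2 mm. A picture is of the moment at which its call begins: read the wrist's pose just before it. get_calibration takes no time and is no camera call; for the wrist camera it gives the pose at the moment of the call.
- ticket.finish_job(): hands the job in, once; it reports no verdict.
The state is a dict: "t": time; "joint_positions": joint angles; "joint_velocities": joint speeds; "tau": joint torques, N m; "ee_pos": TCP position; "ee_rot": TCP orientation; "ft_force": force on the tool from outside, world axes, zero at the start; "torque": the same for the moment, N m; "width": opening from 0.0 (shut) to 1.0 (fully open).
Only numpy, scipy, OpenCV 4.12 (cv2) and the standard library are available. Lean on these libraries where they do the work, as an engineer would, in place of code of your own. Each camera call takes 0.05 s, during which the arm holds its last target.

## Working session

There is one attempt and no reset: what is moved stays moved. The work goes in short steps, Python scripts to look and compute and a tool call to move; the robot and the scene stay as the last step left them, time stands still between calls to the robot, and variables do not carry over. Pictures are saved under pics/ and viewed, and the job is handed in when it is done.

Besides the shell and the picture viewer there is one more tool, called after ">>>" by a JSON object that holds its "fn" and its "kwargs". carry_out: Moves the arm, as the interface text tells. Shift numbers are shares of 5 cm and turn numbers shares of 6 degrees, none past 1 either way. Its arguments: {"type":"object","properties":{"rows":{"type":"array"}},"required":["rows"]}

```bash
mkdir -p pics; ls
cat > h.py <<'E'
import numpy as np,cv2
from scipy.spatial.transform import Rotation as R
from station import monitor,viewer,ticket
np.set_printoptions(precision=4,suppress=True)
def cal(n):
    c=viewer.get_calibration(n);o=np.array(c['orientation'],float)
    M=o if o.shape==(3,3) else R.from_rotvec(o).as_matrix()
    return np.array(c['mtx'],float),np.array(c['origin'],float),M
def shot(n,f):
    K,o,M=cal(n);im,d=viewer.get_image(n);cv2.imwrite('pics/%s.png'%f,im);np.savez('pics/%s.npz'%f,im=im,d=d,K=K,o=o,M=M)
    return im,d,K,o,M
def load(f):
    z=np.load('pics/%s.npz'%f);return [z[k] for k in('im','d','K','o','M')]
def cloud(d,K,o,M):
    v,u=np.mgrid[:d.shape[0],:d.shape[1]]
    p=np.stack([(u-K[0,2])/K[0,0]*d,(v-K[1,2])/K[1,1]*d,d],-1)
    return p@M.T+o
def proj(p,K,o,M):
    q=(np.asarray(p)-o)@M;return (q/q[...,2:3])@K.T
E
python3 - <<'E'
from h import *
print(monitor.state())
for n in('scene','top','wrist'):
    print(viewer.get_calibration(n));shot(n,n+'0')
print(monitor.state()['t'])
E
```

```text
pics
{'t': 0.0, 'joint_positions': array([-1.3828,  0.1165,  1.4423, -0.    ,  1.584 , -0.0378]), 'joint_velocities': array([-0.0004, -0.0006,  0.0013, -0.0017, -0.    ,  0.0018]), 'tau': array([ -0.0028, -72.1268, -62.2611,   0.0777,   0.0237,  -0.0001]), 'ee_pos': array([ 0.1511, -0.6577,  0.2179]), 'ee_rot': array([-3.1205, -0.3538,  0.0001]), 'ft_force': array([ 0.0905, -0.3605, -0.2997]), 'torque': array([-0.0107,  0.0168,  0.0321]), 'width': 1.000682586193801}
{'mtx': array([[386.6823,   0.    , 316.9008],
       [  0.    , 386.6823, 204.1914],
       [  0.    ,   0.    ,   1.    ]]), 'origin': array([1.4441, 0.0277, 0.8779]), 'orientation': array([-1.7104, -1.7203,  0.7795])}
{'mtx': array([[414.8979,   0.    , 309.9417],
       [  0.    , 414.8979, 200.1833],
       [  0.    ,   0.    ,   1.    ]]), 'origin': array([0.3165, 0.0307, 1.3894]), 'orientation': array([-2.1257,  2.1233, -0.223 ])}
{'mtx': array([[345.9817,   0.    , 315.682 ],
       [  0.    , 345.9817, 198.5423],
       [  0.    ,   0.    ,   1.    ]]), 'origin': array([ 0.223 , -0.6403,  0.3842]), 'orientation': array([ 2.2861, -1.82  , -0.2471])}
0.15
```

View pics/scene0.png

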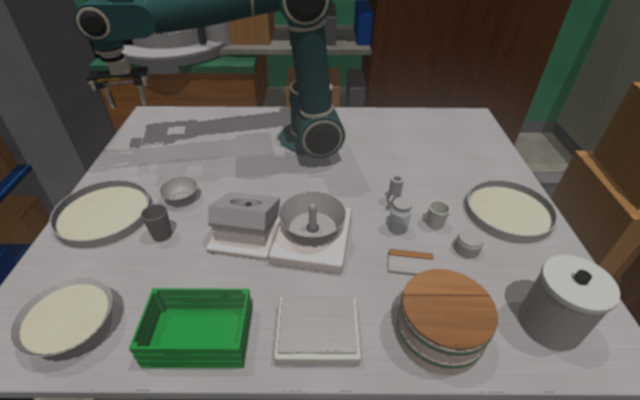

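View pics/top0.png

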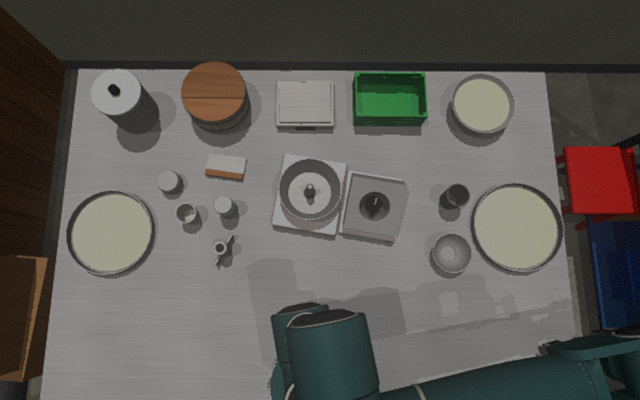

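View pics/wrist0.png

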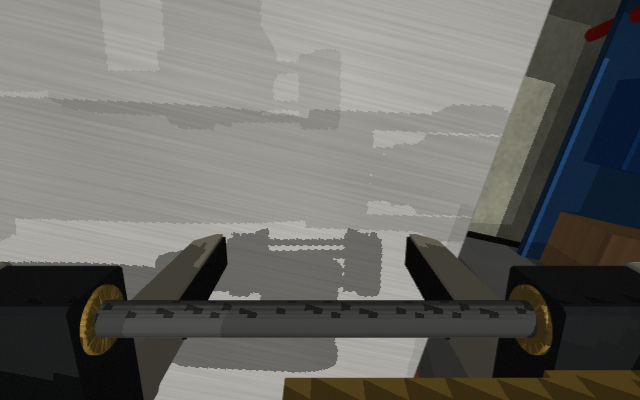

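Run:
```python
from h import *
im=load('top0')[0];s=load('scene0')[0]
a=cv2.resize(im[140:280,150:430],None,fx=2.85,fy=2.85,interpolation=cv2.INTER_CUBIC)
b=cv2.resize(s[165:285,190:490],(798,319),interpolation=cv2.INTER_CUBIC)
cv2.imwrite('pics/topc.png',a);cv2.imwrite('pics/scenec.png',b)
for n in('top0','scene0'):
    im,d,K,o,M=load(n);P=cloud(d,K,o,M)
    np.save('pics/%s_P.npy'%n,P)
im,d,K,o,M=load('top0');P=cloud(d,K,o,M)
for (u,v) in [(221,248),(225,205),(310,193),(310,185),(375,207),(187,214),(250,250),(350,200),(290,165),(169,183)]: print(u,v,P[v,u])
```

```text
221 248 [0.4285 0.3065 0.0075]
225 205 [0.5535 0.2783 0.1141]
310 193 [0.5966 0.013  0.0951]
310 185 [0.6122 0.0136 0.1399]
375 207 [ 0.5503 -0.1923  0.1024]
187 214 [0.5431 0.4266 0.0022]
250 250 [ 0.4226  0.2115 -0.0004]
350 200 [ 0.571  -0.1126  0.111 ]
290 165 [0.6822 0.0768 0.1187]
169 183 [0.6374 0.4761 0.0562]
```

View pics/topc.png

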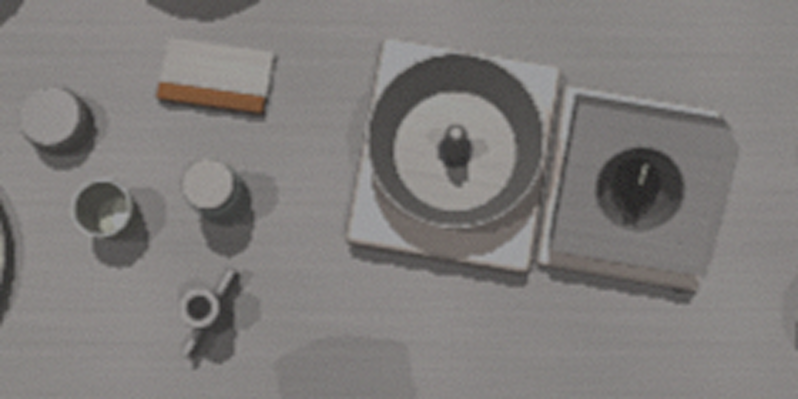

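View pics/scenec.png

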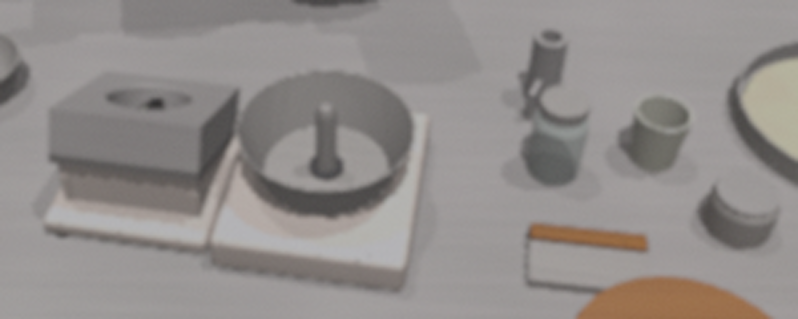

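Run:
```python
from h import *
im,d,K,o,M=load('top0');P=cloud(d,K,o,M);Z=P[...,2]
X,Y=P[...,0],P[...,1]
def circ(xy):
    A=np.c_[2*xy,np.ones(len(xy))];b=(xy**2).sum(1);s=np.linalg.lstsq(A,b,rcond=None)[0];return s[:2],np.sqrt(s[2]+s[:2]@s[:2])
# paddle top
m=(abs(X-.43)<.09)&(abs(Y-.30)<.09)
t=m&(Z>.085);q=P[t];print('pad top',len(q),np.median(q[:,2]),q[:,:2].mean(0),circ(q[:,:2]),cv2.minEnclosingCircle(q[:,:2].astype(np.float32)))
b=m&(Z>.03)&(Z<.056);q=P[b][:,:2];print('blades',len(q),q.mean(0),np.median(P[b][:,2]));e,v=np.linalg.eigh(np.cov(q.T));print(np.degrees(np.arctan2(v[1,1],v[0,1])),e)
print(cv2.minAreaRect(q.astype(np.float32)))
# spindle
m=(abs(X-.605)<.05)&(abs(Y-.013)<.05)&(Z>.12);q=P[m];print('spindle',len(q),q)
# rim
m=(np.hypot(X-.605,Y-.013)<.12)&(np.hypot(X-.605,Y-.013)>.08)&(Z>.105)&(Z<.13);q=P[m];print('rim',len(q),circ(q[:,:2]),np.median(q[:,2]))
# bowl floor & plinth
m=(abs(X-.6)<.2)&(abs(Y-.013)<.16)&(Z>.03)&(Z<.058)&(np.hypot(X-.605,Y-.013)>.1);q=P[m][:,:2].astype(np.float32);print('plinth',np.median(P[m][:,2]),cv2.minAreaRect(q))
# console plane
m=(abs(X-.57)<.14)&(Y<-.09)&(Y>-.32)&(Z>.06)&(Z<.16);q=P[m]
c=q.mean(0)
for _ in range(8):
    n=np.linalg.svd(q-c,full_matrices=False)[2][2];n*=np.sign(n[2]);k=abs((P[m]-c)@n)<.004;q=P[m][k];c=q.mean(0)
print('face',len(q),c,n,np.degrees(np.arctan2(n[1],n[0])),n@c)
```

```text
pad top 120 0.09947459794067148 [0.4208 0.2936] (array([0.4207, 0.2937]), np.float64(0.018223074493653287)) ((0.4212018847465515, 0.2940889596939087), 0.0222876388579607)
blades 107 [0.4218 0.2962] 0.04431821850253681
167.56658816879332 [0.0005 0.0011]
((0.4629516899585724, 0.3152162432670593), (0.16306492686271667, 0.08934295922517776), 25.128393173217773)
spindle 48 [[0.6153 0.0198 0.14  ]
 [0.6167 0.0166 0.1343]
 [0.6165 0.0135 0.1354]
 [0.6119 0.0229 0.1411]
 [0.6116 0.0198 0.1423]
 [0.6116 0.0167 0.1425]
 [0.6122 0.0136 0.1399]
 [0.6126 0.0105 0.1384]
 [0.6145 0.0072 0.1304]
 [0.6101 0.0259 0.1352]
 [0.6084 0.0229 0.1425]
 [0.6087 0.0198 0.1411]
 [0.6077 0.0167 0.1455]
 [0.6084 0.0136 0.1424]
 [0.6083 0.0106 0.1431]
 [0.6089 0.0074 0.1403]
 [0.6068 0.0259 0.1355]
 [0.6057 0.0229 0.1405]
 [0.6052 0.0198 0.1426]
 [0.6045 0.0167 0.1455]
 [0.6051 0.0136 0.143 ]
 [0.6058 0.0105 0.14  ]
 [0.6067 0.0073 0.1365]
 [0.6043 0.0259 0.1327]
 [0.6025 0.0229 0.1406]
 [0.6029 0.0198 0.1388]
 [0.6018 0.0167 0.1437]
 [0.6022 0.0136 0.1419]
 [0.6019 0.0106 0.1433]
 [0.6035 0.0074 0.1366]
 [0.6006 0.0259 0.1351]
 [0.5992 0.0229 0.1411]
 [0.5999 0.0198 0.1381]
 [0.5998 0.0167 0.1386]
 [0.5982 0.0137 0.1457]
 [0.6026 0.0103 0.1265]
 [0.6007 0.0073 0.1349]
 [0.6006 0.0259 0.1207]
 [0.5982 0.0228 0.1316]
 [0.598  0.0197 0.1324]
 [0.5963 0.0167 0.14  ]
 [0.5967 0.0136 0.1382]
 [0.5976 0.0104 0.1345]
 [0.5992 0.0072 0.1271]
 [0.597  0.0227 0.1225]
 [0.5958 0.0197 0.1281]
 [0.5941 0.0166 0.1357]
 [0.5952 0.0135 0.1307]]
rim 447 (array([0.6064, 0.0162]), np.float64(0.09565741676718761)) 0.11240596533852076
plinth 0.04497872761484367 ((0.6052821278572083, 0.007619932293891907), (0.2330036163330078, 0.25074997544288635), 80.3683853149414)
face 1864 [ 0.5508 -0.1878  0.108 ] [-0.4059  0.0707  0.9112] 170.1235628032076 -0.13845283288077265
```

```bash
cat >> h.py <<'E'
def st():
    s=monitor.state();return s,np.array(s['ee_pos']),R.from_rotvec(s['ee_rot'])
def go(p,Rt=None):
    s,e,r=st();print('t %.2f'%s['t'],'ee',e,'q',np.degrees(s['joint_positions']).round(1),'f',s['ft_force'],'w %.3f'%s['width'])
    print('slide units',r.inv().apply(np.array(p)-e)/.05)
    if Rt is not None: print('rot units',np.degrees((r.inv()*Rt).as_rotvec())/6)
def down(yaw): # tool z down, tool x at yaw deg
    c,s=np.cos(np.radians(yaw)),np.sin(np.radians(yaw));return R.from_matrix(np.array([[c,s,0],[s,-c,0],[0,0,-1.]]))
E
python3 - <<'E'
from h import *
s,e,r=st();K,o,M=cal('wrist');print('cam in tool',r.inv().apply(o-e));print(r.inv().as_matrix()@M);print(r.as_matrix())
im,d,K,o,M=load('top0');P=cloud(d,K,o,M);Z=P[...,2];X,Y=P[...,0],P[...,1]
m=(abs(X-.421)<.07)&(abs(Y-.294)<.07)&(Z>.035)&(Z<.056)&(np.hypot(X-.421,Y-.294)>.027);q=P[m];print(q)
print(proj([[.421,.294,.1],[.606,.0165,.142]],K,o,M))
go([.50,-.2,.32])
E
```

```text
cam in tool [ 0.074  -0.001  -0.1663]
[[ 0.0001 -0.9642 -0.2652]
 [ 1.      0.0001 -0.0001]
 [ 0.0001 -0.2652  0.9642]]
[[ 0.9746  0.2239 -0.0002]
 [ 0.2239 -0.9746  0.0009]
 [-0.     -0.0009 -1.    ]]
[[0.4708 0.2719 0.0443]
 [0.467  0.2742 0.0489]
 [0.4681 0.2727 0.0393]
 [0.4671 0.2678 0.0485]
 [0.4642 0.2747 0.0455]
 [0.4637 0.2707 0.0496]
 [0.4647 0.2691 0.0404]
 [0.4607 0.2774 0.0475]
 [0.4603 0.2736 0.0508]
 [0.4618 0.2696 0.0369]
 [0.4572 0.2768 0.05  ]
 [0.457  0.2733 0.0516]
 [0.4581 0.272  0.0411]
 [0.4545 0.2808 0.0451]
 [0.4546 0.2779 0.0436]
 [0.4545 0.2745 0.0444]
 [0.4512 0.2838 0.0457]
 [0.4511 0.2805 0.0464]
 [0.4512 0.2774 0.0454]
 [0.4512 0.2742 0.0456]
 [0.4474 0.2827 0.0509]
 [0.448  0.2805 0.0454]
 [0.448  0.2774 0.0447]
 [0.4446 0.2802 0.0463]
 [0.4453 0.2782 0.0397]
 [0.3967 0.3108 0.0443]
 [0.3968 0.3079 0.0427]
 [0.3932 0.3126 0.0501]
 [0.3933 0.31   0.0473]
 [0.3933 0.3068 0.0473]
 [0.3934 0.3037 0.0468]
 [0.3899 0.312  0.0524]
 [0.3904 0.3106 0.0439]
 [0.3901 0.3064 0.0487]
 [0.3869 0.3156 0.0499]
 [0.3871 0.3134 0.0449]
 [0.3868 0.3089 0.051 ]
 [0.3873 0.3078 0.0411]
 [0.384  0.3166 0.0443]
 [0.384  0.3134 0.0441]
 [0.3841 0.3106 0.0422]
 [0.3807 0.319  0.0475]
 [0.3807 0.3159 0.0469]
 [0.3806 0.3121 0.0497]
 [0.381  0.3107 0.0411]
 [0.3775 0.3187 0.0479]
 [0.3775 0.3158 0.0469]
 [0.3776 0.3129 0.0456]
 [0.3746 0.3231 0.0417]
 [0.3744 0.3192 0.0449]
 [0.3743 0.3151 0.0493]
 [0.3748 0.3144 0.0373]
 [0.3717 0.3178 0.0358]]
[[219.0646 247.9897   1.    ]
 [309.0674 186.7964   1.    ]]
t 0.15 ee [ 0.1511 -0.6577  0.2181] q [-79.2   6.7  82.6  -0.   90.8  -2.2] f [ 0.495  -0.359  -0.0151] w 1.005
slide units [ 8.8509 -7.3611 -2.032 ]
```

>>> {"fn": "carry_out", "kwargs": {"rows": [{"slide": [0.6,-0.5,-0.4],"delta_rot": [0,0,0],"gripper": 1},{"slide": [0.7,-0.6,-0.3],"delta_rot": [0,0,0],"gripper": 1},{"slide": [0.7,-0.6,-0.3],"delta_rot": [0,0,0],"gripper": 1},{"slide": [0.7,-0.6,-0.3],"delta_rot": [0,0,0],"gripper": 1},{"slide": [0.7,-0.6,-0.3],"delta_rot": [0,0,0],"gripper": 1},{"slide": [0.7,-0.6,-0.3],"delta_rot": [0,0,0],"gripper": 1},{"slide": [0.7,-0.6,-0.2],"delta_rot": [0,0,0],"gripper": 1},{"slide": [0.7,-0.6,0],"delta_rot": [0,0,0],"gripper": 1}]}}

```text
t: 0.95
ee_pos: [0.3699, -0.3597, 0.324]
ee_rot: [-3.116, -0.341, 0.0]
ft_force: [0.7, -0.1, 0.4]
width: 1.001
```

```bash
python3 -c "
from h import *
go([.56,-.1,.32],down(12.9))"
```

```text
t 0.95 ee [ 0.3699 -0.3597  0.324 ] q [-47.2 -13.5  92.2   0.2 101.6  30.4] f [ 0.73   -0.1115  0.4114] w 1.001
slide units [ 4.8366 -4.2486  0.1124]
rot units [-0.0664 -0.0049 -0.0679]
```

>>> {"fn": "carry_out", "kwargs": {"rows": [{"slide": [0.7,-0.6,0],"delta_rot": [0,0,0],"gripper": 1},{"slide": [0.7,-0.6,0],"delta_rot": [0,0,0],"gripper": 1},{"slide": [0.7,-0.6,0],"delta_rot": [0,0,0],"gripper": 1},{"slide": [0.7,-0.6,0],"delta_rot": [0,0,0],"gripper": 1},{"slide": [0.7,-0.6,0],"delta_rot": [0,0,0],"gripper": 1},{"slide": [0.7,-0.6,0],"delta_rot": [0,0,0],"gripper": 1},{"slide": [0.5,-0.6,0],"delta_rot": [0,0,0],"gripper": 1},{"slide": [0,0,0],"delta_rot": [0,0,0],"gripper": 1}]}}

```text
t: 1.75
ee_pos: [0.5608, -0.0872, 0.3252]
ee_rot: [-3.116, -0.347, -0.0]
ft_force: [-0.3, -0.8, 0.6]
width: 0.999
```

```bash
python3 -c "
from h import *
go([.56,-.1,.32],down(12.9));shot('wrist','w1')"
```

```text
t 1.75 ee [ 0.5608 -0.0872  0.3252] q [-11.6  -7.2  86.6   0.4 100.7  65.7] f [-0.3443 -0.8289  0.5979] w 0.999
slide units [-0.0723  0.2461  0.1019]
rot units [-0.0634 -0.0089 -0.0294]
```

View pics/w1.png

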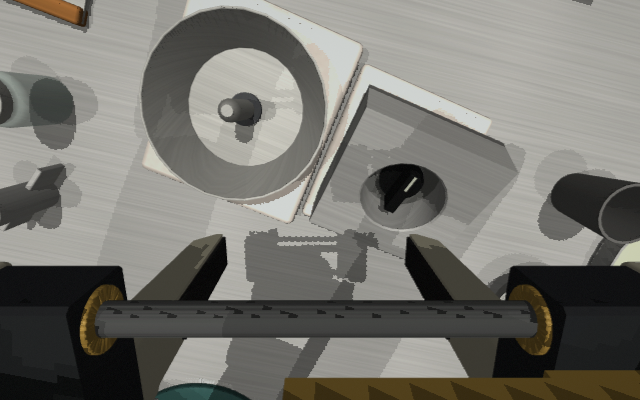

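Run:
```python
from h import *
im,d,K,o,M=load('w1');P=cloud(d,K,o,M);X,Y,Z=[P[...,i] for i in range(3)]
cv2.imwrite('pics/w1c.png',cv2.resize(im[60:260,130:530],(800,400),interpolation=cv2.INTER_CUBIC))
cv2.imwrite('pics/w1d.png',cv2.resize(im[150:240,350:460],None,fx=6,fy=6,interpolation=cv2.INTER_CUBIC))
m=(np.hypot(X-.606,Y-.0165)<.03)&(Z>.139);q=P[m];print('sp top',len(q),q.mean(0),q.min(0),q.max(0))
m=(np.hypot(X-.606,Y-.0165)<.03)&(Z>.09);q=P[m];print('sp',len(q),q.min(0),q.max(0),cv2.minEnclosingCircle(q[:,:2].astype(np.float32)))
m=(np.hypot(X-.606,Y-.0165)<.12)&(np.hypot(X-.606,Y-.0165)>.08)&(Z>.112)&(Z<.12);q=P[m]
print('rim',len(q),cv2.minEnclosingCircle(q[:,:2].astype(np.float32)),np.median(q[:,2]))
m=(abs(X-.57)<.14)&(Y<-.095)&(Y>-.28)&(Z>.06)&(Z<.16);q=P[m];c=q.mean(0)
for _ in range(10):
    n=np.linalg.svd(q-c,full_matrices=False)[2][2];n*=np.sign(n[2]);k=abs((P[m]-c)@n)<.002;q=P[m][k];c=q.mean(0)
print('face',len(q),c,n,np.degrees(np.arctan2(n[1],n[0])),np.degrees(np.arccos(n[2])))
```

```text
sp top 200 [0.6072 0.0147 0.1414] [0.5996 0.0073 0.1391] [0.6147 0.0233 0.1438]
sp 608 [0.5954 0.0033 0.0906] [0.6189 0.0264 0.1438] ((0.6070255637168884, 0.015179095789790154), 0.012030640617012978)
rim 2567 ((0.6069110631942749, 0.01566130295395851), 0.10004719346761703) 0.1145976921787516
face 2967 [ 0.5177 -0.162   0.0879] [-0.3358  0.0431  0.941 ] 172.68038428509604 19.78717146113473
```

View pics/w1d.png

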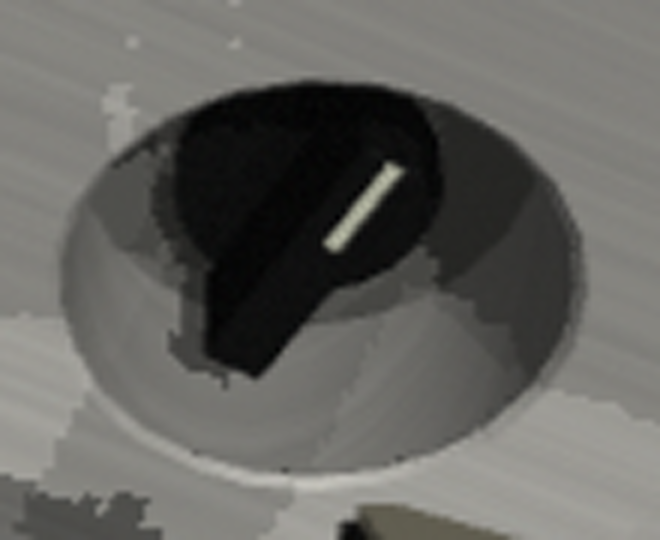

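>>> {"fn": "carry_out", "kwargs": {"rows": [{"slide": [-0.12,-0.95,0.1],"delta_rot": [0,0,0],"gripper": 1},{"slide": [-0.12,-0.95,0.1],"delta_rot": [0,0,0],"gripper": 1},{"slide": [-0.12,-0.95,0.1],"delta_rot": [0,0,0],"gripper": 1},{"slide": [-0.12,-0.95,0.2],"delta_rot": [0,0,0],"gripper": 1},{"slide": [-0.12,-0.95,0.2],"delta_rot": [0,0,0],"gripper": 1},{"slide": [-0.12,-0.95,0.2],"delta_rot": [0,0,0],"gripper": 1},{"slide": [-0.12,-0.95,0.2],"delta_rot": [0,0,0],"gripper": 1},{"slide": [-0.12,-0.95,0.2],"delta_rot": [0,0,0],"gripper": 1}]}}

```text
t: 2.6
ee_pos: [0.4272, 0.2719, 0.2601]
ee_rot: [-3.121, -0.322, -0.003]
ft_force: [0.9, -1.1, 0.5]
width: 1.0
```

```bash
python3 -c "
from h import *
go([.421,.294,.25],down(12.9))"
```

```text
t 2.60 ee [0.4272 0.2719 0.2601] q [ 29.5 -15.2  99.5   0.2  95.6 107.7] f [ 0.8751 -1.0859  0.5261] w 1.000
slide units [-0.0321 -0.4569  0.2042]
rot units [-0.0404 -0.0242 -0.1874]
```

>>> {"fn": "carry_out", "kwargs": {"rows": [{"slide": [-0.03,-0.45,0.2],"delta_rot": [0,0,0],"gripper": 1},{"slide": [0,0,0],"delta_rot": [0,0,0],"gripper": 1}]}}

```text
t: 2.8
ee_pos: [0.4188, 0.2964, 0.2484]
ee_rot: [-3.12, -0.327, -0.001]
ft_force: [0.9, 0.4, 0.0]
width: 0.998
```

Run:
```python
from h import *
im,d,K,o,M=shot('wrist','w2');P=cloud(d,K,o,M);X,Y,Z=[P[...,i] for i in range(3)]
m=(np.hypot(X-.421,Y-.294)<.035)&(Z>.097)&(Z<.105);q=P[m];print(len(q),q.mean(0),cv2.minEnclosingCircle(q[:,:2].astype(np.float32)))
m=(np.hypot(X-.421,Y-.294)<.07)&(np.hypot(X-.421,Y-.294)>.026)&(Z>.04)&(Z<.05);q=P[m][:,:2].astype(np.float32);print(cv2.minAreaRect(q))
go([.421,.294,.056],down(12.9))
```

```text
1036 [0.4223 0.2942 0.0999] ((0.4215848445892334, 0.29411831498146057), 0.02182968705892563)
((0.4214778542518616, 0.29407745599746704), (0.008132625371217728, 0.10934384167194366), 62.74609375)
t 2.85 ee [0.4194 0.2955 0.2492] q [ 32.2 -14.3  99.7   0.2  94.4 110.3] f [ 0.6794 -0.6976  0.4758] w 1.003
slide units [0.0187 0.0509 3.8647]
rot units [-0.0389 -0.0169 -0.1632]
```

View pics/w2.png

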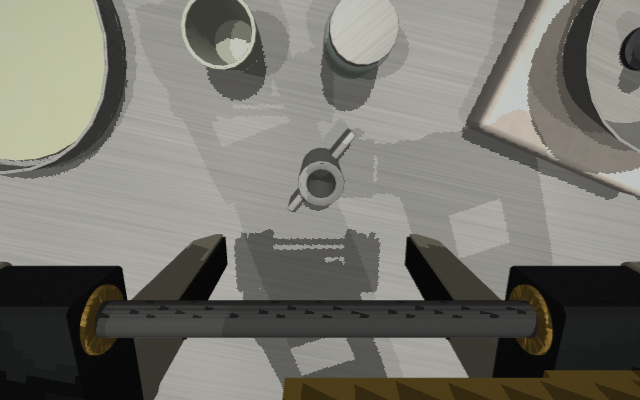

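>>> {"fn": "carry_out", "kwargs": {"rows": [{"slide": [0.03,0.04,0.9],"delta_rot": [-0.04,0,-0.1],"gripper": 1},{"slide": [0,0,0.9],"delta_rot": [0,0,0],"gripper": 1},{"slide": [0,0,0.9],"delta_rot": [0,0,0],"gripper": 1},{"slide": [0,0,0.7],"delta_rot": [0,0,0],"gripper": 1},{"slide": [0,0,0],"delta_rot": [0,0,0],"gripper": 1}]}}

```text
t: 3.35
ee_pos: [0.4264, 0.2873, 0.0783]
ee_rot: [-3.123, -0.333, -0.014]
ft_force: [-0.7, -0.1, -0.0]
width: 0.993
```

```bash
python3 -c "
from h import *
go([.4215,.294,.056],down(12.9))"
```

```text
t 3.35 ee [0.4264 0.2873 0.0783] q [ 31.2  -9.8 111.9  -0.2  77.4 109.1] f [-0.6812 -0.0519 -0.011 ] w 0.993
slide units [-0.0727 -0.1508  0.4459]
rot units [-0.0022 -0.0874 -0.1233]
```

>>> {"fn": "carry_out", "kwargs": {"rows": [{"slide": [-0.07,-0.15,0.2],"delta_rot": [0,-0.08,-0.1],"gripper": 1},{"slide": [0,0,0.2],"delta_rot": [0,0,0],"gripper": 1},{"slide": [0,0,0],"delta_rot": [0,0,0],"gripper": 1}]}}

```text
t: 3.65
ee_pos: [0.424, 0.2934, 0.0618]
ee_rot: [-3.12, -0.346, -0.007]
ft_force: [0.0, -0.3, -0.4]
width: 0.996
```

```bash
python3 -c "
from h import *
go([.4215,.294,.056],down(12.9))"
```

```text
t 3.65 ee [0.424  0.2934 0.0618] q [ 31.9  -8.7 112.5  -0.   75.8 109.2] f [ 0.0283 -0.3028 -0.425 ] w 0.996
slide units [-0.0461 -0.0219  0.1163]
rot units [-0.0142 -0.0444 -0.0425]
```

>>> {"fn": "carry_out", "kwargs": {"rows": [{"slide": [-0.06,-0.02,0.1],"delta_rot": [-0.02,-0.04,-0.04],"gripper": 1},{"slide": [0,0,0],"delta_rot": [0,0,0],"gripper": 1}]}}

```text
t: 3.85
ee_pos: [0.4215, 0.2943, 0.0585]
ee_rot: [-3.121, -0.353, -0.004]
ft_force: [0.3, 1.0, 1.4]
width: 1.0
```

```bash
python3 -c "
from h import *
go([.4215,.294,.056],down(12.9))"
```

```text
t 3.85 ee [0.4215 0.2943 0.0585] q [ 32.1  -8.6 112.8  -0.   75.6 109.2] f [0.302  1.0477 1.3584] w 1.000
slide units [-0.0019  0.0049  0.0497]
rot units [-0.0004 -0.0256  0.002 ]
```

Good; close.

>>> {"fn": "carry_out", "kwargs": {"rows": [{"slide": [0,0,0],"delta_rot": [0,0,0],"gripper": -1},{"slide": [0,0,0],"delta_rot": [0,0,0],"gripper": -1},{"slide": [0,0,0],"delta_rot": [0,0,0],"gripper": -1},{"slide": [0,0,0],"delta_rot": [0,0,0],"gripper": -1},{"slide": [0,0,0],"delta_rot": [0,0,0],"gripper": -1},{"slide": [0,0,0],"delta_rot": [0,0,0],"gripper": -1}]}}

```text
t: 4.45
ee_pos: [0.4221, 0.2949, 0.0602]
ee_rot: [-3.12, -0.354, -0.008]
ft_force: [-1.0, -0.5, -0.6]
width: 0.534
```

```bash
python3 -c "
from h import *
go([.4215,.294,.27],down(12.9));print(st()[2].as_matrix())"
```

```text
t 4.45 ee [0.4221 0.2949 0.0602] q [ 32.1  -8.7 112.7  -0.1  75.7 109.2] f [-1.0058 -0.4973 -0.5578] w 0.534
slide units [ 0.0058  0.0109 -4.1963]
rot units [-0.0076 -0.0468  0.0076]
[[ 0.9746  0.224   0.0046]
 [ 0.224  -0.9746  0.0019]
 [ 0.0049 -0.0008 -1.    ]]
```

>>> {"fn": "carry_out", "kwargs": {"rows": [{"slide": [0,0,0],"delta_rot": [0,0,0],"gripper": -1},{"slide": [0,0,0],"delta_rot": [0,0,0],"gripper": -1},{"slide": [0,0,0],"delta_rot": [0,0,0],"gripper": -1}]}}

```text
t: 4.75
ee_pos: [0.422, 0.2948, 0.0601]
ee_rot: [-3.12, -0.354, -0.007]
ft_force: [-0.7, -0.5, 0.4]
width: 0.477
```

Gripped (44.4 mm). Lift.

>>> {"fn": "carry_out", "kwargs": {"rows": [{"slide": [0,0,-0.5],"delta_rot": [0,0,0],"gripper": -1},{"slide": [0,0,-0.8],"delta_rot": [0,0,0],"gripper": -1},{"slide": [0,0,-0.9],"delta_rot": [0,0,0],"gripper": -1},{"slide": [0,0,-0.9],"delta_rot": [0,0,0],"gripper": -1},{"slide": [0,0,-0.7],"delta_rot": [0,0,0],"gripper": -1},{"slide": [0,0,0],"delta_rot": [0,0,0],"gripper": -1}]}}

```text
t: 5.35
ee_pos: [0.4197, 0.2936, 0.2546]
ee_rot: [3.12, 0.354, -0.001]
ft_force: [0.7, -0.3, -2.8]
width: 0.473
```

Run:
```python
from h import *
go([.607,.0153,.25],down(12.9))
im,d,K,o,M=shot('wrist','w3')
```

```text
t 5.35 ee [0.4197 0.2936 0.2546] q [ 32.1 -14.3  99.2  -0.   95.1 109.2] f [ 0.7051 -0.2912 -2.8113] w 0.473
slide units [2.4039 6.2631 0.097 ]
rot units [0.0105 0.0072 0.0072]
```

View pics/w3.png

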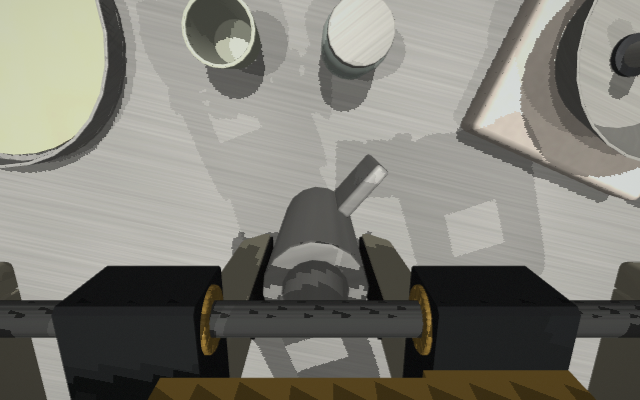

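Run:
```python
from h import *
from scipy.optimize import least_squares
im,d,K,o,M=load('w3');P=cloud(d,K,o,M)
s,e,r=st();T=r.inv().apply((P-e).reshape(-1,3)).reshape(P.shape);X,Y,Z=[T[...,i] for i in range(3)]
m=(d>0)&(abs(Y)<.0225)&(X>.008)&(X<.03)&(Z>-.035)&(Z<.06);q=T[m]
f=lambda a:np.hypot(q[:,0]-a[0]-a[1]*q[:,2],q[:,1]-a[2]-a[3]*q[:,2])-.022
s=least_squares(f,[0,0,0,0],loss='soft_l1',f_scale=.001);print('axis x0,slope,y0,slope',s.x,len(q),np.std(s.fun))
m=(abs(Y)<.022)&(abs(X)<.024)&(Z<-.03)&(Z>-.05);q=T[m];h=np.histogram(q[:,2],20);print(h)
m=(X>.03)&(X<.06)&(abs(Y)<.05)&(Z<.03)&(Z>-.02);print('blade top z',np.percentile(T[m][:,2],[5,25,50,75]),len(T[m]))
```

```text
axis x0,slope,y0,slope [0.0001 0.0101 0.0004 0.0568] 3917 0.0029115870792200812
(array([  11,   13,   15,   13,   17,   79,  851, 1532,  487,  168,   98,
        117,  109,  109,  105,  102,   91,  116,  118,  105]), array([-0.0499, -0.0489, -0.0479, -0.0469, -0.0459, -0.0449, -0.0439,
       -0.043 , -0.042 , -0.041 , -0.04  , -0.039 , -0.038 , -0.037 ,
       -0.036 , -0.035 , -0.034 , -0.033 , -0.032 , -0.031 , -0.03  ]))
blade top z [0.0103 0.0111 0.0119 0.017 ] 646
```

Run:
```python
from h import *
from scipy.optimize import least_squares
im,d,K,o,M=load('w3');P=cloud(d,K,o,M)
s,e,r=st();T=r.inv().apply((P-e).reshape(-1,3)).reshape(P.shape);X,Y,Z=[T[...,i] for i in range(3)]
m=(d>0)&(abs(Y)<.018)&(X>.008)&(X<.026)&(Z>-.038)&(Z<.055)&~((Y>.004)&(Z>.008));q=T[m]
f=lambda a:np.hypot(q[:,0]-a[0]-a[1]*q[:,2],q[:,1]-a[2]-a[3]*q[:,2])-.022
s=least_squares(f,[0,0,0,0],loss='soft_l1',f_scale=.001);print('axis x0,slope,y0,slope',s.x,len(q),np.std(s.fun))
```

```text
axis x0,slope,y0,slope [-0.0004 -0.0096 -0.0009  0.0157] 2891 0.00021548867378834712
```

>>> {"fn": "carry_out", "kwargs": {"rows": [{"slide": [0.15,0.4,0],"delta_rot": [0,0,0],"gripper": -1},{"slide": [0.3,0.8,0],"delta_rot": [0,0,0],"gripper": -1},{"slide": [0.34,0.88,0],"delta_rot": [0,0,0],"gripper": -1},{"slide": [0.34,0.88,0],"delta_rot": [0,0,0],"gripper": -1},{"slide": [0.34,0.88,0],"delta_rot": [0,0,0],"gripper": -1},{"slide": [0.34,0.88,0],"delta_rot": [0,0,0],"gripper": -1},{"slide": [0.34,0.88,0],"delta_rot": [0,0,0],"gripper": -1},{"slide": [0.15,0.4,0],"delta_rot": [0,0,0],"gripper": -1}]}}

```text
t: 6.2
ee_pos: [0.6005, 0.0182, 0.2359]
ee_rot: [3.118, 0.364, -0.03]
ft_force: [0.6, 0.3, -1.2]
width: 0.475
```

Run:
```python
from h import *
go([.607,.0153,.225],down(12.9))
```

```text
t 6.20 ee [0.6005 0.0182 0.2359] q [-0.6 -2.1 90.  -0.3 93.2 76.1] f [ 0.6051  0.2779 -1.1982] w 0.475
slide units [0.117  0.0872 0.2168]
rot units [0.0024 0.184  0.0672]
```

>>> {"fn": "carry_out", "kwargs": {"rows": [{"slide": [0.13,0.09,0],"delta_rot": [0,0.18,0.07],"gripper": -1},{"slide": [0,0,0],"delta_rot": [0,0,0],"gripper": -1}]}}

```text
t: 6.4
ee_pos: [0.6083, 0.0129, 0.2312]
ee_rot: [-3.122, -0.346, 0.008]
ft_force: [-0.0, 0.2, -1.6]
width: 0.477
```

Run:
```python
from h import *
go([.608,.0153,.21],down(12.9))
```

```text
t 6.40 ee [0.6083 0.0129 0.2312] q [-1.2 -1.6 90.  -0.  91.9 76.2] f [-0.045  0.213 -1.624] w 0.477
slide units [ 0.0065 -0.0482  0.4233]
rot units [-0.01    0.0456 -0.0417]
```

>>> {"fn": "carry_out", "kwargs": {"rows": [{"slide": [0,-0.05,0.1],"delta_rot": [0,0.04,-0.04],"gripper": -1},{"slide": [0,0,0],"delta_rot": [0,0,0],"gripper": -1}]}}

```text
t: 6.6
ee_pos: [0.6065, 0.0172, 0.2242]
ee_rot: [-3.12, -0.355, 0.004]
ft_force: [-0.8, -0.2, -1.8]
width: 0.475
```

Run:
```python
from h import *
go([.608,.0153,.21],down(12.9))
shot('scene','s4');im,d,K,o,M=shot('wrist','w4')
cv2.imwrite('pics/s4c.png',cv2.resize(load('s4')[0][160:280,250:410],(800,600),interpolation=cv2.INTER_CUBIC))
from scipy.optimize import least_squares
P=cloud(d,K,o,M);s,e,r=st();T=r.inv().apply((P-e).reshape(-1,3)).reshape(P.shape);X,Y,Z=[T[...,i] for i in range(3)]
m=(d>0)&(abs(Y)<.018)&(X>.008)&(X<.026)&(Z>-.038)&(Z<.055)&~((Y>.004)&(Z>.008));q=T[m]
f=lambda a:np.hypot(q[:,0]-a[0]-a[1]*q[:,2],q[:,1]-a[2]-a[3]*q[:,2])-.022
s=least_squares(f,[0,0,0,0],loss='soft_l1',f_scale=.001);print(s.x)
a=s.x;print('bottom in world',e+r.apply([a[0]+a[1]*.057,a[2]+a[3]*.057,.057]))
```

```text
t 6.60 ee [0.6065 0.0172 0.2242] q [-0.8 -1.8 90.8  0.1 91.2 76.2] f [-0.768  -0.2124 -1.8298] w 0.475
slide units [0.0222 0.044  0.2844]
rot units [-0.0189  0.0213  0.0131]
[-0.001  -0.0124 -0.001   0.0158]
bottom in world [0.605  0.0168 0.1683]
```

View pics/s4c.png

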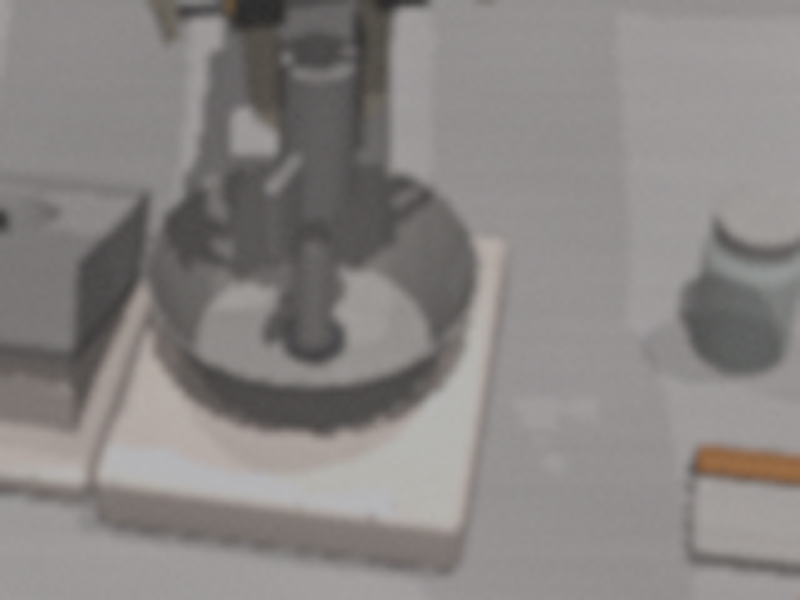

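>>> {"fn": "carry_out", "kwargs": {"rows": [{"slide": [0.03,0.03,0.1],"delta_rot": [0,0.06,0],"gripper": -1},{"slide": [0,0,0],"delta_rot": [0,0,0],"gripper": -1},{"slide": [0,0,0],"delta_rot": [0,0,0],"gripper": -1}]}}

```text
t: 7.0
ee_pos: [0.6084, 0.0172, 0.2208]
ee_rot: [-3.119, -0.358, -0.011]
ft_force: [1.2, 0.1, -2.2]
width: 0.478
```

```bash
cat >> h.py <<'E'
def bottom():
    s,e,r=st();print('t %.2f'%s['t'],'ee',e,'f',s['ft_force'],'tq',s['torque'],'w %.3f'%s['width'])
    b=e+r.apply([-.0014,0,.057]);print('bottom',b,'units to spindle',r.inv().apply(np.array([.607,.0152,b[2]])-b)/.05,'rot',np.degrees((r.inv()*down(12.9)).as_rotvec())/6)
E
python3 -c "
from h import *
bottom()"
```

```text
t 7.00 ee [0.6084 0.0172 0.2208] f [ 1.168   0.1432 -2.2332] tq [-0.0027  0.0352 -0.0241] w 0.478
bottom [0.6074 0.017  0.1638] units to spindle [-0.0162  0.0337 -0.0002] rot [-0.0115 -0.0669  0.0321]
```

>>> {"fn": "carry_out", "kwargs": {"rows": [{"slide": [-0.01,0.03,0.1],"delta_rot": [0,0,0],"gripper": -1},{"slide": [0,0,0.1],"delta_rot": [0,0,0],"gripper": -1},{"slide": [0,0,0.1],"delta_rot": [0,0,0],"gripper": -1},{"slide": [0,0,0],"delta_rot": [0,0,0],"gripper": -1}]}}

```text
t: 7.4
ee_pos: [0.6083, 0.0155, 0.2044]
ee_rot: [-3.119, -0.358, -0.011]
ft_force: [-0.6, 0.0, -3.3]
width: 0.472
```

```bash
python3 -c "
from h import *
bottom()"
```

```text
t 7.40 ee [0.6083 0.0155 0.2044] f [-0.5835  0.0488 -3.2912] tq [ 0.0129 -0.0124  0.0034] w 0.472
bottom [0.6073 0.0154 0.1474] units to spindle [-0.006   0.0023 -0.    ] rot [-0.0116 -0.0664  0.0318]
```

>>> {"fn": "carry_out", "kwargs": {"rows": [{"slide": [0,0,0.1],"delta_rot": [0,0,0],"gripper": -1},{"slide": [0,0,0.1],"delta_rot": [0,0,0],"gripper": -1},{"slide": [0,0,0.1],"delta_rot": [0,0,0],"gripper": -1},{"slide": [0,0,0.1],"delta_rot": [0,0,0],"gripper": -1},{"slide": [0,0,0],"delta_rot": [0,0,0],"gripper": -1}]}}

```text
t: 7.9
ee_pos: [0.6083, 0.0155, 0.1822]
ee_rot: [-3.119, -0.358, -0.01]
ft_force: [-1.0, 0.6, -1.2]
width: 0.478
```

```bash
python3 -c "
from h import *
bottom()"
```

```text
t 7.90 ee [0.6083 0.0155 0.1822] f [-1.0441  0.5679 -1.1868] tq [0.023  0.0079 0.0186] w 0.478
bottom [0.6073 0.0154 0.1252] units to spindle [-0.0067  0.0023 -0.    ] rot [-0.0128 -0.0616  0.0307]
```

On the spindle without contact force. Continue.

>>> {"fn": "carry_out", "kwargs": {"rows": [{"slide": [0,0,0.15],"delta_rot": [0,0,0],"gripper": -1},{"slide": [0,0,0.15],"delta_rot": [0,0,0],"gripper": -1},{"slide": [0,0,0.15],"delta_rot": [0,0,0],"gripper": -1},{"slide": [0,0,0.15],"delta_rot": [0,0,0],"gripper": -1},{"slide": [0,0,0.15],"delta_rot": [0,0,0],"gripper": -1},{"slide": [0,0,0],"delta_rot": [0,0,0],"gripper": -1}]}}

```text
t: 8.5
ee_pos: [0.6083, 0.0157, 0.1408]
ee_rot: [-3.119, -0.358, -0.009]
ft_force: [0.2, -1.2, -1.3]
width: 0.474
```

```bash
python3 -c "
from h import *
bottom()"
```

```text
t 8.50 ee [0.6083 0.0157 0.1408] f [ 0.1674 -1.2417 -1.2648] tq [0.035  0.0332 0.0047] w 0.474
bottom [0.6073 0.0155 0.0838] units to spindle [-0.0069  0.0049 -0.    ] rot [-0.0145 -0.0548  0.0305]
```

>>> {"fn": "carry_out", "kwargs": {"rows": [{"slide": [0,0,0.15],"delta_rot": [0,0,0],"gripper": -1},{"slide": [0,0,0.15],"delta_rot": [0,0,0],"gripper": -1},{"slide": [0,0,0.1],"delta_rot": [0,0,0],"gripper": -1},{"slide": [0,0,0.05],"delta_rot": [0,0,0],"gripper": -1},{"slide": [0,0,0],"delta_rot": [0,0,0],"gripper": -1}]}}

```text
t: 9.0
ee_pos: [0.6085, 0.0155, 0.1166]
ee_rot: [-3.119, -0.358, -0.009]
ft_force: [-0.4, -0.4, -2.0]
width: 0.48
```

```bash
python3 -c "
from h import *
bottom()"
```

```text
t 9.00 ee [0.6085 0.0155 0.1166] f [-0.4066 -0.3912 -2.032 ] tq [-0.0346  0.0427  0.0352] w 0.480
bottom [0.6075 0.0153 0.0596] units to spindle [-0.0098  0.0007 -0.0001] rot [-0.0108 -0.0556  0.0294]
```

>>> {"fn": "carry_out", "kwargs": {"rows": [{"slide": [0,0,0.04],"delta_rot": [0,0,0],"gripper": -1},{"slide": [0,0,0.03],"delta_rot": [0,0,0],"gripper": -1},{"slide": [0,0,0.03],"delta_rot": [0,0,0],"gripper": -1}]}}

```text
t: 9.3
ee_pos: [0.6092, 0.0152, 0.1158]
ee_rot: [-3.12, -0.358, -0.013]
ft_force: [-9.6, -0.2, 10.8]
width: 0.475
```

```bash
python3 -c "
from h import *
bottom()"
```

```text
t 9.30 ee [0.6092 0.0152 0.1158] f [-9.5809 -0.1921 10.8026] tq [0.1906 1.8134 0.0086] w 0.475
bottom [0.6083 0.0149 0.0588] units to spindle [-0.0237 -0.0109 -0.0002] rot [ 0.0024 -0.0794  0.0288]
```

>>> {"fn": "carry_out", "kwargs": {"rows": [{"slide": [-0.02,0,0],"delta_rot": [0,0,0],"gripper": -1},{"slide": [0,0,0],"delta_rot": [0,0,0],"gripper": 0.3},{"slide": [0,0,0],"delta_rot": [0,0,0],"gripper": 0.3},{"slide": [0,0,0],"delta_rot": [0,0,0],"gripper": 0.3},{"slide": [0,0,0],"delta_rot": [0,0,0],"gripper": 0.3},{"slide": [0,0,0],"delta_rot": [0,0,0],"gripper": 0.3}]}}

```text
t: 9.9
ee_pos: [0.609, 0.0151, 0.1172]
ee_rot: [-3.12, -0.358, -0.018]
ft_force: [-0.8, 0.2, -0.4]
width: 0.649
```

Run:
```python
from h import *
bottom();im,d,K,o,M=shot('wrist','w5');P=cloud(d,K,o,M);X,Y,Z=[P[...,i] for i in range(3)]
m=(np.hypot(X-.607,Y-.015)<.024)&(np.hypot(X-.607,Y-.015)>.014)&(Z>.145)&(Z<.165);q=P[m];print(len(q),np.histogram(q[:,2],10))
```

```text
t 9.90 ee [0.609  0.0151 0.1172] f [-0.804   0.246  -0.4112] tq [-0.0052  0.0003 -0.054 ] w 0.649
bottom [0.6083 0.0149 0.0601] units to spindle [-0.0236 -0.0125 -0.0003] rot [ 0.0061 -0.1067  0.0295]
3527 (array([  93,   94,   92,   98,   99,  111,  152,  839, 1804,  145]), array([0.145 , 0.1464, 0.1477, 0.149 , 0.1503, 0.1517, 0.153 , 0.1543,
       0.1556, 0.157 , 0.1583]))
```

View pics/w5.png

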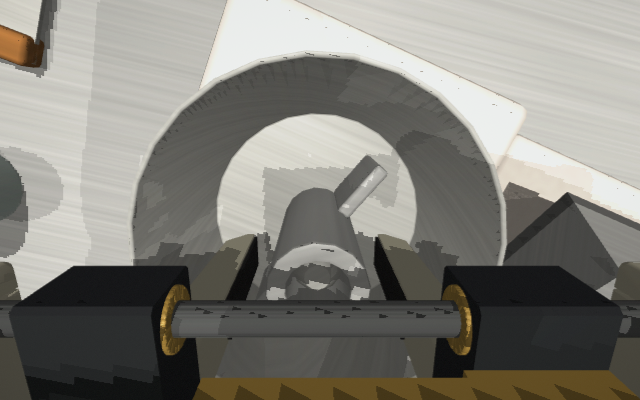

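>>> {"fn": "carry_out", "kwargs": {"rows": [{"slide": [-0.03,0,-0.2],"delta_rot": [0,0,0],"gripper": 0.3},{"slide": [0,0,-0.4],"delta_rot": [0,0,0],"gripper": 0.3},{"slide": [0,0,-0.6],"delta_rot": [0,0,0],"gripper": 0.3},{"slide": [0,0,-0.8],"delta_rot": [0,0,0],"gripper": 0.3},{"slide": [0,0,-0.8],"delta_rot": [0,0,0],"gripper": 0.3},{"slide": [0,0,0],"delta_rot": [0,0,0],"gripper": 0.3}]}}

```text
t: 10.55
ee_pos: [0.6046, 0.0144, 0.2649]
ee_rot: [-3.12, -0.358, -0.016]
ft_force: [0.8, -0.4, 0.4]
width: 0.646
```

Run:
```python
from h import *
bottom();im,d,K,o,M=shot('wrist','w6');P=cloud(d,K,o,M);X,Y,Z=[P[...,i] for i in range(3)]
m=(np.hypot(X-.607,Y-.015)<.03)&(Z>.145)&(Z<.165);q=P[m];print(len(q),np.median(q[:,2]),cv2.minEnclosingCircle(q[:,:2].astype(np.float32)))
go([.55,-.19,.25])
```

```text
t 10.55 ee [0.6046 0.0144 0.2649] f [ 0.7847 -0.4388  0.4033] tq [ 0.0104 -0.0037 -0.011 ] w 0.646
bottom [0.6038 0.0142 0.2079] units to spindle [ 0.0663 -0.0061  0.0007] rot [ 0.0033 -0.0954  0.0289]
1493 0.15579622206792176 ((0.6078059077262878, 0.015314976684749126), 0.02206568978726864)
t 10.60 ee [0.6042 0.0144 0.262 ] q [-1.1 -2.9 88.4  0.1 94.1 75.8] f [ 0.1051  0.4753 -0.1963] w 0.650
slide units [-1.9822  3.7363  0.2247]
```

View pics/w6.png

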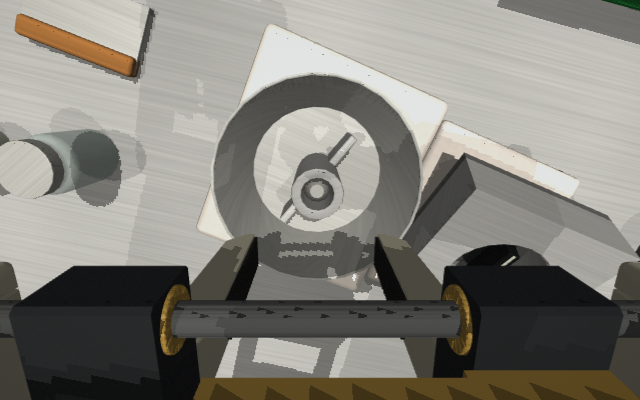

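Run:
```python
from h import *
for psi in(-9.8,):
    c,s=np.cos(np.radians(psi)),np.sin(np.radians(psi));ex=np.array([c,s,0]);ey=np.array([-s,c,0]);n=-.4226*ex+np.array([0,0,.9063])
    for f in('w1','top0'):
        im,d,K,o,M=load(f);P=cloud(d,K,o,M);X,Y,Z=[P[...,i] for i in range(3)]
        w0=np.array([.571,-.192,.107]);D=P-w0
        a=D@ex;b=D@ey;m=(d>0)&(abs(a)<.11)&(abs(b)<.08)&(np.hypot(a+.02,b)>.06)
        h=D[m]@n;hh,e=np.histogram(h,60,(-.06,.06));print(f,e[hh.argmax()],hh.max())
        k=m.copy();k[m]=abs(h-e[hh.argmax()])<.006;q=P[k];cc=q.mean(0);nn=np.linalg.svd(q-cc,full_matrices=False)[2][2];nn*=np.sign(nn[2])
        print(len(q),nn,'yaw',np.degrees(np.arctan2(-nn[1],-nn[0])),'tilt',np.degrees(np.arccos(nn[2])),'off',(cc-w0)@n)
        print('edges a',np.percentile(a[k],[1,99]),'b',np.percentile(b[k],[1,99]))
        if f=='w1':
            off=(cc-w0)@n
            def cast(u,v,h):
                r=M@np.array([(u-K[0,2])/K[0,0],(v-K[1,2])/K[1,1],1]);return o+r*(((w0-o)@n+h)/(r@n))
            C=cast(403.7,196.7,off);print('mouth',C);
            A=cast(415.8,177.5,off-.009);B=cast(405.5,191.3,off-.009);print('ptr',A,B,'in face frame',[( (p-C)@ey,(p-C)@np.cross(ey,n)) for p in(A,B)])
```

```text
w1 0.008000000000000007 7441
9027 [-0.4143  0.0702  0.9074] yaw -9.619179014464626 tilt 24.849552911529504 off 0.008998231100270593
edges a [-0.0967  0.0582] b [-0.0789  0.0792]
mouth [ 0.5545 -0.1892  0.1091]
ptr [ 0.5793 -0.1954  0.1111] [ 0.5597 -0.1916  0.1018] in face frame [(np.float64(-0.0019127561504922175), np.float64(0.023904615168422724)), (np.float64(-0.0015329203568614984), np.float64(0.0018972136406398207))]
top0 0.008000000000000007 429
1404 [-0.4171  0.0725  0.906 ] yaw -9.864379654953272 tilt 25.04405602955016 off 0.009544317275725817
edges a [-0.0977  0.0561] b [-0.0792  0.079 ]
```

>>> {"fn": "carry_out", "kwargs": {"rows": [{"slide": [-0.56,0.68,0],"delta_rot": [0,0,0],"gripper": 0.3},{"slide": [-0.56,0.68,0],"delta_rot": [0,0,0],"gripper": 0.3},{"slide": [-0.56,0.68,0],"delta_rot": [0,0,0],"gripper": 0.3},{"slide": [-0.56,0.68,0],"delta_rot": [0,0,0],"gripper": 0.3},{"slide": [-0.56,0.68,0],"delta_rot": [0,0,0],"gripper": 0.3},{"slide": [0,0,0],"delta_rot": [0,0,-1],"gripper": 0.3},{"slide": [0,0,0],"delta_rot": [0,0,-1],"gripper": 0.3},{"slide": [0,0,0],"delta_rot": [0,0,-1],"gripper": 0.3}]}}

```text
t: 11.4
ee_pos: [0.4994, -0.1896, 0.2542]
ee_rot: [-3.019, -0.854, -0.0]
ft_force: [0.2, -0.4, -1.2]
width: 0.65
```

>>> {"fn": "carry_out", "kwargs": {"rows": [{"slide": [0,0,0],"delta_rot": [0,0,-1],"gripper": 0.3},{"slide": [0,0,0],"delta_rot": [0,0,-1],"gripper": 0.3},{"slide": [0,0,0],"delta_rot": [0,0,-1],"gripper": 0.3},{"slide": [0,0,0],"delta_rot": [0,0,-1],"gripper": 0.3},{"slide": [0,0,0],"delta_rot": [0,0,-1],"gripper": 0.3},{"slide": [0,0,0],"delta_rot": [0,0,-1],"gripper": 0.3},{"slide": [0,0,0],"delta_rot": [0,0,-1],"gripper": 0.3},{"slide": [0,0,0],"delta_rot": [0,0,-1],"gripper": 0.3}]}}

```text
t: 12.2
ee_pos: [0.4963, -0.189, 0.2464]
ee_rot: [-2.368, -2.044, 0.004]
ft_force: [-0.2, 0.4, 0.2]
width: 0.652
```

>>> {"fn": "carry_out", "kwargs": {"rows": [{"slide": [0,0,0],"delta_rot": [0,0,-1],"gripper": 0.3},{"slide": [0,0,0],"delta_rot": [0,0,-1],"gripper": 0.3},{"slide": [0,0,0],"delta_rot": [0,0,-1],"gripper": 0.3},{"slide": [0,0,0],"delta_rot": [0,0,-1],"gripper": 0.3},{"slide": [0,0,0],"delta_rot": [0,0,-1],"gripper": 0.3},{"slide": [0,0,0],"delta_rot": [0,0,-1],"gripper": 0.3},{"slide": [0,0,0],"delta_rot": [0,0,-1],"gripper": 0.3},{"slide": [0,0,0],"delta_rot": [0,0,-1],"gripper": 0.3}]}}

```text
t: 13.0
ee_pos: [0.4933, -0.1878, 0.2384]
ee_rot: [-1.276, -2.844, -0.005]
ft_force: [-1.0, 0.1, 0.6]
width: 0.652
```

```bash
cat >> h.py <<'E'
psi=np.radians(-9.75);ex=np.array([np.cos(psi),np.sin(psi),0]);ey=np.array([-np.sin(psi),np.cos(psi),0]);n=-.4226*ex+np.array([0,0,.9063]);u=.9063*ex+np.array([0,0,.4226])
RD=R.from_matrix(np.stack([-u,np.cross(-n,-u),-n],1))
mouth=np.array([.553,-.189,.1085])
def dial(depth,ang=0,m=None): # depth of TCP below rim (m), dial angle rad clockwise
    go((mouth if m is None else m)-n*depth, RD*R.from_rotvec([0,0,ang]))
E
python3 -c "
from h import *
dial(-.1)"
```

```text
t 13.00 ee [ 0.4933 -0.1878  0.2384] q [-23.7 -11.2  98.1   0.2  94.5 -65.4] f [-0.9641  0.1281  0.5758] w 0.652
slide units [-0.1696  0.3546  0.7794]
rot units [-1.3922 -4.2471 -6.3359]
```

>>> {"fn": "carry_out", "kwargs": {"rows": [{"slide": [0,0,0],"delta_rot": [-0.16,-0.47,-0.7],"gripper": 0.3},{"slide": [0,0,0],"delta_rot": [-0.16,-0.47,-0.7],"gripper": 0.3},{"slide": [0,0,0],"delta_rot": [-0.16,-0.47,-0.7],"gripper": 0.3},{"slide": [0,0,0],"delta_rot": [-0.16,-0.47,-0.7],"gripper": 0.3},{"slide": [0,0,0],"delta_rot": [-0.16,-0.47,-0.7],"gripper": 0.3},{"slide": [0,0,0],"delta_rot": [-0.16,-0.47,-0.7],"gripper": 0.3},{"slide": [0,0,0],"delta_rot": [-0.16,-0.47,-0.7],"gripper": 0.3},{"slide": [0,0,0],"delta_rot": [-0.16,-0.47,-0.7],"gripper": 0.3}]}}

```text
t: 13.8
ee_pos: [0.4915, -0.1864, 0.23]
ee_rot: [0.306, 2.735, -0.037]
ft_force: [-0.6, 0.9, 0.3]
width: 0.652
```

```bash
python3 -c "
from h import *
dial(-.1)"
```

```text
t 13.80 ee [ 0.4915 -0.1864  0.23  ] q [ -27.2  -27.5  113.3    6.6   72.8 -105.2] f [-0.5997  0.8803  0.2702] w 0.652
slide units [-0.105   0.1659  0.7136]
rot units [-0.0481 -0.4401 -0.4936]
```

>>> {"fn": "carry_out", "kwargs": {"rows": [{"slide": [-0.1,0.16,0.3],"delta_rot": [-0.05,-0.44,-0.5],"gripper": 0.3},{"slide": [0,0,0],"delta_rot": [0,0,0],"gripper": 0.3}]}}

```text
t: 14.0
ee_pos: [0.5021, -0.1805, 0.2161]
ee_rot: [0.225, 2.696, -0.052]
ft_force: [-0.1, 0.8, 0.4]
width: 0.651
```

Run:
```python
from h import *
dial(-.1)
shot('wrist','w7')
```

```text
t 14.00 ee [ 0.5021 -0.1805  0.2161] q [ -26.5  -28.   115.5    7.6   68.6 -108.2] f [-0.0952  0.817   0.374 ] w 0.651
slide units [-0.0245  0.0049  0.3867]
rot units [0.0049 0.0141 0.0343]
```

View pics/w7.png

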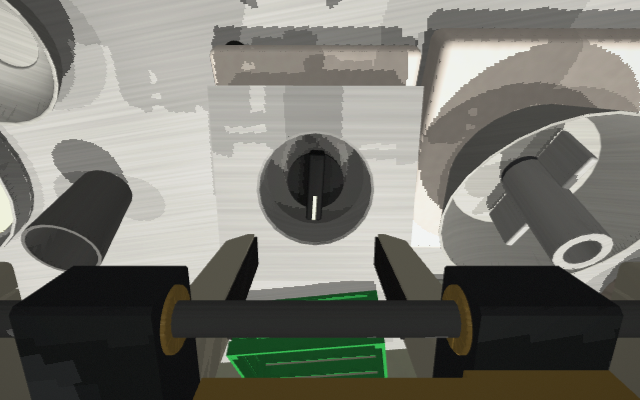

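Run:
```python
from h import *
im,d,K,o,M=load('w7');P=cloud(d,K,o,M);D=P-mouth
a,b,h=D@u,D@ey,D@n
# rim: points within face vs below
face=abs(h)<.004
print('face h',np.median(h[(abs(h)<.006)&(np.hypot(a,b)>.052)&(np.hypot(a,b)<.075)]))
m=((h<-.006)&(h>-.07)&(np.hypot(a,b)<.06)).astype(np.uint8)
cs=max(cv2.findContours(m,0,1)[0],key=cv2.contourArea);print(cv2.fitEllipse(cs),cv2.minEnclosingCircle(cs))
q=cs[:,0];hm=np.median(h[(abs(h)<.006)&(np.hypot(a,b)>.052)&(np.hypot(a,b)<.075)])
def cast(uv,hh):
    uv=np.asarray(uv,float);r=np.stack([(uv[...,0]-K[0,2])/K[0,0],(uv[...,1]-K[1,2])/K[1,1],np.ones(uv.shape[:-1])],-1)@M.T
    return o+r*((((mouth-o)@n+hh)/(r@n))[...,None])
C=cast(q,hm)-mouth;xy=np.c_[C@u,C@ey].astype(np.float32);print('rim circle in face (u,ey)',cv2.minEnclosingCircle(xy),cv2.fitEllipse(xy))
# bar top by depth
m=(h<-.004)&(h>-.016)&(np.hypot(a,b)<.036);q=np.c_[a[m],b[m]].astype(np.float32);print('bar depth',len(q),np.median(h[m]),cv2.minAreaRect(q),q.mean(0))
g=im.max(2);cv2.imwrite('pics/w7c.png',cv2.resize(im[120:260,240:390],None,fx=4,fy=4,interpolation=cv2.INTER_CUBIC))
```

```text
face h 0.0003294161640549219
((314.79742431640625, 186.3992462158203), (105.7498779296875, 109.31661987304688), 90.47940063476562) ((314.8456115722656, 186.0948028564453), 55.18738555908203)
rim circle in face (u,ey) ((-0.0044074710458517075, 0.00013901456259191036), 0.04710005223751068) ((-0.0046672816388309, 0.0001857819879660383), (0.09229598194360733, 0.092711441218853), 178.72344970703125)
bar depth 1054 -0.008776965497912681 ((-0.0036265477538108826, 0.0002086162567138672), (0.013961811549961567, 0.0597556047141552), 86.91455841064453) [-0.0048  0.0002]
```

View pics/w7c.png

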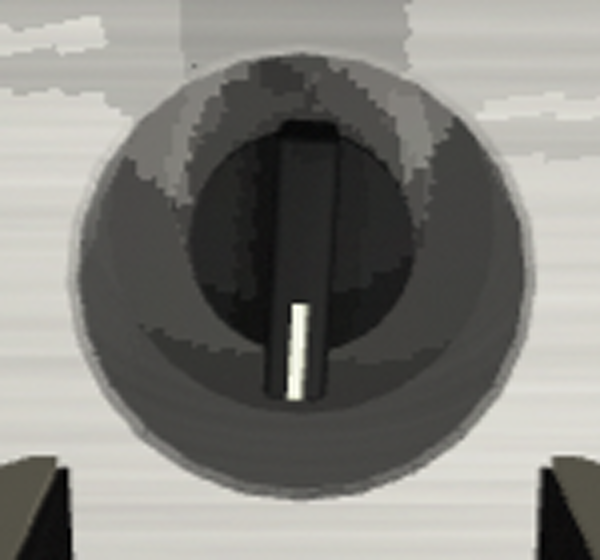

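```bash
cat >> h.py <<'E'
mouth=mouth-.004*u+.0003*n+.0002*ey
E
python3 -c "
from h import *
dial(-.01,.05)"
```

```text
t 14.05 ee [ 0.5021 -0.1809  0.2175] q [ -26.5  -28.   115.3    7.5   68.8 -108.1] f [ 0.3103 -1.0384  0.0465] w 0.651
slide units [0.0701 0.0163 2.2048]
rot units [-0.0003  0.0109  0.4978]
```

>>> {"fn": "carry_out", "kwargs": {"rows": [{"slide": [0.07,0.02,0.5],"delta_rot": [0,0.01,0.5],"gripper": -0.35},{"slide": [0,0,0.5],"delta_rot": [0,0,0],"gripper": -0.35},{"slide": [0,0,0.4],"delta_rot": [0,0,0],"gripper": -0.35},{"slide": [0,0,0.3],"delta_rot": [0,0,0],"gripper": -0.35},{"slide": [0,0,0],"delta_rot": [0,0,0],"gripper": -0.35},{"slide": [0,0,0],"delta_rot": [0,0,0],"gripper": -0.35}]}}

```text
t: 14.65
ee_pos: [0.5352, -0.1866, 0.1393]
ee_rot: [0.312, 2.693, -0.035]
ft_force: [-0.7, -0.2, 0.4]
width: 0.325
```

```bash
python3 -c "
from h import *
dial(-.01,.05);shot('wrist','w8')"
```

```text
t 14.65 ee [ 0.5352 -0.1866  0.1393] q [ -25.2  -21.   117.7    7.3   59.6 -104.3] f [-0.6983 -0.1526  0.4265] w 0.325
slide units [0.0138 0.0171 0.5037]
rot units [-0.016  -0.0487 -0.0948]
```

View pics/w8.png

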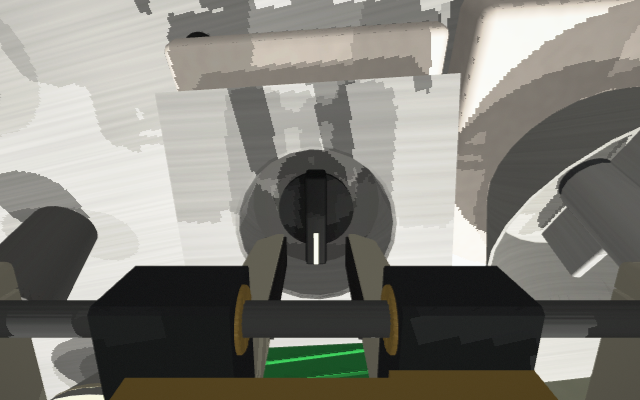

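>>> {"fn": "carry_out", "kwargs": {"rows": [{"slide": [0.01,0.02,0.3],"delta_rot": [-0.02,-0.05,-0.05],"gripper": -0.35},{"slide": [0,0,0.2],"delta_rot": [0,0,0],"gripper": -0.35},{"slide": [0,0,0],"delta_rot": [0,0,0],"gripper": -0.35}]}}

```text
t: 15.0
ee_pos: [0.5461, -0.188, 0.1194]
ee_rot: [0.304, 2.685, -0.036]
ft_force: [-0.5, -0.8, -0.3]
width: 0.328
```

```bash
python3 -c "
from h import *
dial(.034,.05)"
```

```text
t 15.00 ee [ 0.5461 -0.188   0.1194] q [ -24.8  -18.9  118.1    7.6   56.6 -104.7] f [-0.5423 -0.7521 -0.282 ] w 0.328
slide units [0.051  0.0046 0.9308]
rot units [-0.0061  0.0393 -0.0467]
```

>>> {"fn": "carry_out", "kwargs": {"rows": [{"slide": [0.05,0.01,0.2],"delta_rot": [0,0.04,0],"gripper": -0.35},{"slide": [0,0,0.2],"delta_rot": [0,0,0],"gripper": -0.35},{"slide": [0,0,0.2],"delta_rot": [0,0,0],"gripper": -0.35},{"slide": [0,0,0],"delta_rot": [0,0,0],"gripper": -0.35}]}}

```text
t: 15.4
ee_pos: [0.5576, -0.1895, 0.0905]
ee_rot: [0.304, 2.688, -0.036]
ft_force: [-1.1, 0.7, 0.3]
width: 0.326
```

```bash
python3 -c "
from h import *
dial(.034,.05)"
```

```text
t 15.40 ee [ 0.5576 -0.1895  0.0905] q [ -24.4  -15.8  118.5    7.6   53.2 -104.7] f [-1.0651  0.6933  0.3412] w 0.326
slide units [ 0.0113 -0.0026  0.3097]
rot units [-0.0103  0.0082 -0.049 ]
```

>>> {"fn": "carry_out", "kwargs": {"rows": [{"slide": [0.01,0,0.15],"delta_rot": [0,0,0],"gripper": -0.35},{"slide": [0,0,0.1],"delta_rot": [0,0,0],"gripper": -0.35},{"slide": [0,0,0],"delta_rot": [0,0,0],"gripper": -0.35}]}}

```text
t: 15.7
ee_pos: [0.5628, -0.1903, 0.0778]
ee_rot: [0.304, 2.688, -0.036]
ft_force: [-0.2, -0.1, -0.8]
width: 0.324
```

```bash
python3 -c "
from h import *
dial(.034,.05)"
```

```text
t 15.70 ee [ 0.5628 -0.1903  0.0778] q [ -24.2  -14.3  118.6    7.7   51.7 -104.7] f [-0.2164 -0.1114 -0.833 ] w 0.324
slide units [-0.001  -0.003   0.0341]
rot units [-0.0095  0.0033 -0.0493]
```

Depth about 32 mm, no contact. Close on the bar.

>>> {"fn": "carry_out", "kwargs": {"rows": [{"slide": [0,0,0.03],"delta_rot": [0,0,0],"gripper": -1},{"slide": [0,0,0],"delta_rot": [0,0,0],"gripper": -1},{"slide": [0,0,0],"delta_rot": [0,0,0],"gripper": -1},{"slide": [0,0,0],"delta_rot": [0,0,0],"gripper": -1},{"slide": [0,0,0],"delta_rot": [0,0,0],"gripper": -1}]}}

```text
t: 16.2
ee_pos: [0.5632, -0.1914, 0.0767]
ee_rot: [0.305, 2.688, -0.039]
ft_force: [3.0, -0.1, -3.4]
width: 0.151
```

```bash
python3 -c "
from h import *
dial(.040,.05);print(st()[0]['torque'])"
```

```text
t 16.20 ee [ 0.5632 -0.1914  0.0767] q [ -24.2  -14.2  118.5    7.6   51.5 -104.7] f [ 3.0395 -0.0624 -3.3872] w 0.151
slide units [0.0025 0.0171 0.129 ]
rot units [-0.0278  0.0074 -0.0457]
[ 0.2417 -0.2287  0.12  ]
```

>>> {"fn": "carry_out", "kwargs": {"rows": [{"slide": [0,0,0.08],"delta_rot": [0,0,0],"gripper": -1},{"slide": [0,0,0.08],"delta_rot": [0,0,0],"gripper": -1},{"slide": [0,0,0.08],"delta_rot": [0,0,0],"gripper": -1}]}}

```text
t: 16.5
ee_pos: [0.5692, -0.1927, 0.0692]
ee_rot: [0.303, 2.685, -0.04]
ft_force: [-27.1, 7.9, 35.6]
width: 0.151
```

```bash
python3 -c "
from h import *
dial(.040,.05);print(st()[0]['torque'],st()[0]['ft_force']@n)"
```

```text
t 16.50 ee [ 0.5692 -0.1927  0.0692] q [ -24.1  -13.   118.4    7.6   50.3 -104.8] f [-27.0815   7.9326  35.6239] w 0.151
slide units [ 0.0493  0.0188 -0.0579]
rot units [-0.0319  0.0367 -0.0383]
[1.031  1.6231 0.2862] 44.13297244629868
```

>>> {"fn": "carry_out", "kwargs": {"rows": [{"slide": [0,0,0.01],"delta_rot": [0,0,0.5],"gripper": -1},{"slide": [0,0,0.02],"delta_rot": [0,0,0.7],"gripper": -1},{"slide": [0,0,0.02],"delta_rot": [0,0,0.8],"gripper": -1},{"slide": [0,0,0.02],"delta_rot": [0,0,0.8],"gripper": -1}]}}

```text
t: 16.9
ee_pos: [0.5694, -0.1931, 0.0692]
ee_rot: [0.702, 2.613, 0.049]
ft_force: [-28.1, 5.4, 22.5]
width: 0.149
```

```bash
cat >> h.py <<'E'
def rep(m=None):
    s,e,r=st();a=(RD.inv()*r).as_rotvec();print('dial ang',a[2],'tilt',a[:2]);m=mouth if m is None else m
    D=e-m;print('depth',-D@n,'u',D@u,'ey',D@ey,'fn',s['ft_force']@n,'f_u,ey',s['ft_force']@u,s['ft_force']@ey,'tq n',s['torque']@n,'w',s['width'],'t',s['t'],'q',np.degrees(s['joint_positions']).round(0))
    print('lat corr units',r.inv().apply(-D)/.05)
E
python3 -c "
from h import *
rep()"
```

```text
dial ang 0.353466695476305 tilt [ 0.0042 -0.001 ]
depth 0.04304591378717383 u 0.002658967021632548 ey -0.0015138390873148944 fn 32.48810047783951 f_u,ey -16.409754363275603 0.5569386933756997 tq n 0.12560067451125592 w 0.14907073137832444 t 16.9 q [-24. -13. 118.   7.  51. -88.]
lat corr units [ 0.0589  0.0066 -0.8611]
```

>>> {"fn": "carry_out", "kwargs": {"rows": [{"slide": [0.03,0.01,0.01],"delta_rot": [0,0,0.9],"gripper": -1},{"slide": [0,0,0.01],"delta_rot": [0,0,0.9],"gripper": -1},{"slide": [0,0,0.01],"delta_rot": [0,0,0.9],"gripper": -1},{"slide": [0,0,0.01],"delta_rot": [0,0,0.9],"gripper": -1}]}}

```text
t: 17.3
ee_pos: [0.5688, -0.1935, 0.0692]
ee_rot: [1.201, 2.437, 0.161]
ft_force: [-18.3, 2.9, 14.6]
width: 0.148
```

```bash
python3 -c "
from h import *
rep()"
```

```text
dial ang 0.7437938996086491 tilt [ 0.0071 -0.0028]
depth 0.04285510897409697 u 0.0021542066439618653 ey -0.001976434997421772 fn 21.04015844934276 f_u,ey -10.605884345903876 -0.22431703514592805 tq n 0.11241599889568223 w 0.14776370855031862 t 17.3 q [-24. -13. 118.   7.  50. -65.]
lat corr units [ 0.0541 -0.0048 -0.8574]
```

>>> {"fn": "carry_out", "kwargs": {"rows": [{"slide": [0.02,0,0.01],"delta_rot": [0,0,1],"gripper": -1},{"slide": [0.01,0,0.01],"delta_rot": [0,0,1],"gripper": -1},{"slide": [0,0,0.01],"delta_rot": [0,0,1],"gripper": -1},{"slide": [0,0,0],"delta_rot": [0,0,1],"gripper": -1},{"slide": [0,0,-0.01],"delta_rot": [0,0,1],"gripper": -1}]}}

```text
t: 17.8
ee_pos: [0.5676, -0.1937, 0.0694]
ee_rot: [1.834, 2.05, 0.31]
ft_force: [-7.8, 1.0, 4.3]
width: 0.15
```

```bash
python3 -c "
from h import *
rep()"
```

```text
dial ang 1.286790122414483 tilt [ 0.01   -0.0057]
depth 0.042151646985809026 u 0.0012962531677329844 ey -0.0023961598164394427 fn 7.208006639759919 f_u,ey -5.286076401059098 -0.3510306698940049 tq n 0.13037841285147364 w 0.1498265741304913 t 17.8 q [-24. -13. 118.   7.  51. -34.]
lat corr units [ 0.045  -0.0151 -0.8435]
```

>>> {"fn": "carry_out", "kwargs": {"rows": [{"slide": [0.01,0,-0.02],"delta_rot": [0,0,1],"gripper": -1},{"slide": [0,0,-0.02],"delta_rot": [0,0,1],"gripper": -1},{"slide": [0,0,-0.02],"delta_rot": [0,0,1],"gripper": -1},{"slide": [0,0,-0.02],"delta_rot": [0,0,1],"gripper": -1},{"slide": [0,0,-0.02],"delta_rot": [0,0,1],"gripper": -1},{"slide": [0,0,-0.02],"delta_rot": [0,0,1],"gripper": -1},{"slide": [0,0,0],"delta_rot": [0,0,1],"gripper": -1}]}}

```text
t: 18.5
ee_pos: [0.5643, -0.1931, 0.0738]
ee_rot: [2.541, 1.259, 0.492]
ft_force: [-2.7, 0.9, 1.2]
width: 0.147
```

```bash
python3 -c "
from h import *
rep()"
```

```text
dial ang 2.0487791165639146 tilt [ 0.012  -0.0097]
depth 0.03676929008869652 u 5.527113524423678e-05 ey -0.002298821143298163 fn 2.291481155869874 f_u,ey -2.052438752842976 0.4482486115734672 tq n 0.16135987693243314 w 0.14717773351062124 t 18.5 q [-24. -14. 118.   7.  51.  10.]
lat corr units [ 0.0309 -0.0209 -0.7359]
```

>>> {"fn": "carry_out", "kwargs": {"rows": [{"slide": [0,0,0],"delta_rot": [0,0,1],"gripper": -1},{"slide": [0,0,0],"delta_rot": [0,0,1],"gripper": -1},{"slide": [0,0,0],"delta_rot": [0,0,1],"gripper": -1},{"slide": [0,0,0],"delta_rot": [0,0,1],"gripper": -1},{"slide": [0,0,0],"delta_rot": [0,0,0.5],"gripper": -1}]}}

```text
t: 19.0
ee_pos: [0.5642, -0.1925, 0.0728]
ee_rot: [2.846, 0.619, 0.583]
ft_force: [-2.7, 0.1, 2.6]
width: 0.148
```

```bash
python3 -c "
from h import *
rep()"
```

```text
dial ang 2.540827581093359 tilt [ 0.0124 -0.0122]
depth 0.03759810416877207 u -0.0005145862588862241 ey -0.001779145335840932 fn 3.4552786247572422 f_u,ey -1.373453521542989 -0.32165315317459886 tq n 0.16358447145657526 w 0.14841827747309572 t 19.0 q [-24. -14. 118.   7.  51.  38.]
lat corr units [ 0.0199 -0.019  -0.7524]
```

>>> {"fn": "carry_out", "kwargs": {"rows": [{"slide": [0,0,0],"delta_rot": [0,0,0.4],"gripper": -1},{"slide": [0,0,0],"delta_rot": [0,0,0.4],"gripper": -1},{"slide": [0,0,0],"delta_rot": [0,0,0.3],"gripper": -1}]}}

```text
t: 19.3
ee_pos: [0.5644, -0.1925, 0.0726]
ee_rot: [2.899, 0.45, 0.601]
ft_force: [-3.9, 0.6, 2.6]
width: 0.15
```

```bash
python3 -c "
from h import *
rep()"
```

```text
dial ang 2.6607043796882297 tilt [ 0.0126 -0.0134]
depth 0.03783773381902617 u -0.0004878865268348881 ey -0.0016832325980037492 fn 3.9658362503445472 f_u,ey -2.469848889624438 -0.015473343622540381 tq n 0.678247825445252 w 0.14959513213585143 t 19.3 q [-24. -14. 118.   7.  51.  45.]
lat corr units [ 0.0157 -0.0198 -0.7572]
```

>>> {"fn": "carry_out", "kwargs": {"rows": [{"slide": [0,0,0],"delta_rot": [0,0,0.3],"gripper": -1},{"slide": [0,0,0],"delta_rot": [0,0,0.3],"gripper": -1},{"slide": [0,0,0],"delta_rot": [0,0,0],"gripper": -1}]}}

```text
t: 19.6
ee_pos: [0.5648, -0.1924, 0.0727]
ee_rot: [2.922, 0.359, 0.61]
ft_force: [-3.8, 0.4, 2.4]
width: 0.154
```

```bash
python3 -c "
from h import *
rep()"
```

```text
dial ang 2.7240465715044366 tilt [ 0.0123 -0.0145]
depth 0.03791295842258009 u -0.00012507539033986513 ey -0.0015150671022411306 fn 3.7365373683193113 f_u,ey -2.4467611031957963 -0.23214596758421674 tq n 0.7304065749776781 w 0.15424673140387696 t 19.6 q [-24. -14. 118.   7.  51.  49.]
lat corr units [ 0.0064 -0.0203 -0.7586]
```

>>> {"fn": "carry_out", "kwargs": {"rows": [{"slide": [0,0,0],"delta_rot": [0,0,0],"gripper": -0.35},{"slide": [0,0,0],"delta_rot": [0,0,0],"gripper": -0.35},{"slide": [0,0,0],"delta_rot": [0,0,0],"gripper": -0.35},{"slide": [0,0,-0.2],"delta_rot": [0,0,0],"gripper": -0.35},{"slide": [0,0,-0.4],"delta_rot": [0,0,0],"gripper": -0.35},{"slide": [0,0,-0.6],"delta_rot": [0,0,0],"gripper": -0.35},{"slide": [0,0,-0.9],"delta_rot": [0,0,0],"gripper": -0.35},{"slide": [0,0,-0.5],"delta_rot": [0,0,0],"gripper": -0.35}]}}

```text
t: 20.4
ee_pos: [0.5084, -0.1803, 0.1921]
ee_rot: [2.927, 0.363, 0.603]
ft_force: [0.3, -0.1, -0.5]
width: 0.327
```

Run:
```python
from h import *
rep();im,d,K,o,M=shot('wrist','w9');P=cloud(d,K,o,M);D=P-mouth;a,b,h=D@u,D@ey,D@n
m=(h<-.004)&(h>-.02)&(np.hypot(a,b)<.034);q=np.c_[a[m],b[m]].astype(np.float32);print(len(q),np.median(h[m]),cv2.minAreaRect(q))
shot('scene','s9');shot('top','t9')
```

```text
dial ang 2.7224053783843303 tilt [ 0.0199 -0.0096]
depth -0.09467155656021084 u -0.001827750799692697 ey 0.0008387516660075317 fn -0.552134146608492 f_u,ey 0.10100119796415907 -0.09436257383776964 tq n 0.032096187691419434 w 0.3267220821779521 t 20.4 q [-26. -26. 116.   6.  66.  49.]
lat corr units [0.0557 0.0231 1.8929]
1253 -0.00924078940152793 ((0.0009054895490407944, 0.0003917161375284195), (0.06009982153773308, 0.013974453322589397), 31.00787353515625)
```

View pics/w9.png

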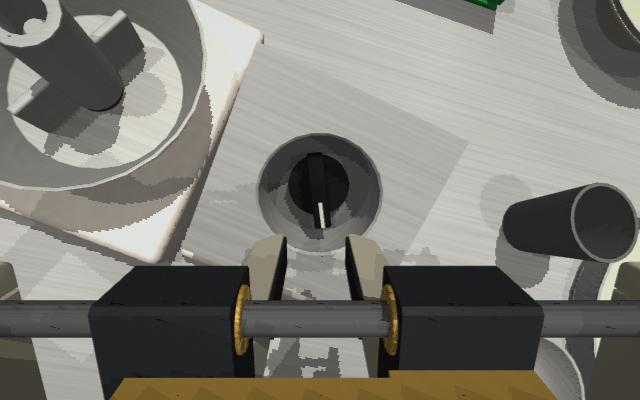

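View pics/s9.png

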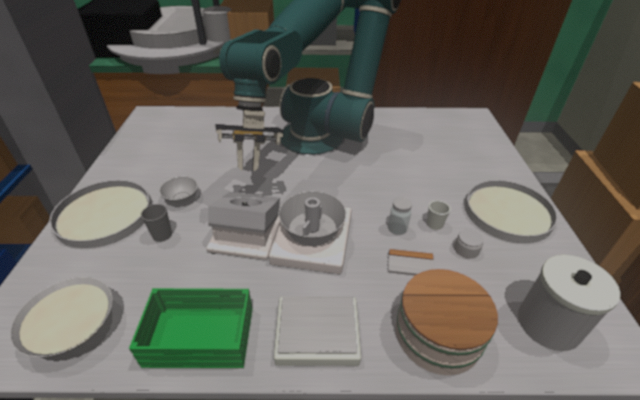

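Run:
```python
from h import *
im,d,K,o,M=load('t9');P=cloud(d,K,o,M);X,Y,Z=[P[...,i] for i in range(3)]
m=(np.hypot(X-.607,Y-.015)<.03)&(Z>.13);print('paddle top',np.percentile(P[m][:,2],[50,90]),P[m][:,:2].mean(0))
P0=cloud(*load('top0')[1:])
for n,c in dict(jar=(.555,.278),a=(.54,.39),b=(.635,.475),scr=(.69,.28),e=(.58,-.45),f=(.42,-.42)).items():
    r=[]
    for Q in(P0,P):
        k=(np.hypot(Q[...,0]-c[0],Q[...,1]-c[1])<.09)&(Q[...,2]>.012);r.append(Q[k][:,:2].mean(0))
    print(n,r[0],r[1]-r[0])
print(st()[0]['ft_force'],st()[0]['joint_velocities'])
ticket.finish_job()
```

```text
paddle top [0.154  0.1593] [0.6061 0.0162]
jar [0.5489 0.2815] [0.0013 0.0003]
a [0.5395 0.4004] [ 0.0001 -0.0005]
b [0.6369 0.4761] [-0.0005 -0.0008]
scr [0.7009 0.3016] [-0.      0.0009]
e [ 0.5929 -0.4617] [-0.0004  0.    ]
f [ 0.4127 -0.456 ] [-0.      0.0003]
[ 0.5414  0.5296 -0.6778] [ 0.0038  0.0446  0.0318 -0.0003 -0.0232  0.0012]
the job is handed in; nothing more can be done
```

The paddle is fully down on the spindle, the dial is at its stop, and I've handed the job in at about 20.5 s of the 72 s limit.

- **Paddle:** I slid it over the spindle and let go. Its top measured 155.8 mm above the table at (0.608, 0.015), against 156 mm when fully home. There was about 11 N of upward contact, plus some sideways force, as it reached the shoulder. That cleared on release.
- **Dial:** I gripped the bar, pushed it in until it bottomed out and turned it clockwise until the torque rose at the stop. After release the wrist camera showed the bar at about 149° (2.60 rad), with the dial sprung back out.
- **Forces:** Bottoming the dial gave about 44 N along its axis at the wrist. That went through the fingertips on the dial, and stayed under the 120 N wrist limit. It is above the 40 N limit, but as I read it that one covers only the arm and the gripper's body.
- **Other items:** Comparing top views before and after, the bystanders moved no more than about 1 mm, which is within measurement noise.
- **Hand-in:** The gripper was clear of everything, about 95 mm out from the console face. The arm still showed small residual joint speeds of up to 0.045 rad/s.

No checks failed. My first estimate of the dial's centre was about 4 mm off, and I corrected it from a closer wrist view before gripping.

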